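# Refit the portion stop on the dough-cutting guide

### The job

The portion stop is back from the wash and must go back on the dough-cutting guide. Drop its foot into the slot of the rail, to the left of the set dog and with the blade pointing left, to the guide's steel cutting edge, and slide it right until you feel it bear lightly on the end of the dog's adjusting screw. Keep it bearing there while you press it down against its spring and twist it a quarter turn clockwise (seen from above), so that it stays clamped at the screw with its blade square across the white board; use light hand force only, and leave the timer, ring cutter and nozzles where they are.

Things in the scene. Friction and masses are not known exactly. Their poses are not given: they have to be found in the camera images.
- portion_stop: Loose portion stop, about 0.23 kg, 68 mm high, standing upright on its T-foot on the bench. Origin: centre of the foot's underside, on the turning axis; z up, x along the blade. From below: foot z 0-7 mm, shoulder 16.5 mm dia., sprung steel collar 34 mm dia. and 8 mm thick (underside at z = 11 mm at rest), hub 30 mm dia. z 26-38 mm, black wing grip z 38-68 mm.
- foot_mid (a point): Centre of the stop's steel T-foot, 3.5 mm above its underside. The foot is a 7 mm thick rhombus, 29.4 mm along x by 16.5 mm along y; its lowest 2.5 mm taper in by 1.6 mm all round. One pair of diagonal corners is rounded, so under the rail's lips it turns clockwise (seen from above) only, and meets the channel walls after 90 to 100 degrees; the other way it jams at about 30.
- wing (a point): Where to grip the stop: on its axis, 60 mm above the foot's underside, in the black wing grip (36 mm along x, 20 mm thick along y, top at 68 mm; the hub's top is at 38 mm). Grip it across its 20 mm.
- blade_tip (a point): Outer end of the stop's blade, 76 mm from the turning axis along the stop's +x, 31.5 mm above the foot's underside. The blade is an upright steel plate, 4 mm thick, x 22 to 76 mm, z 17 to 46 mm.
- spring_collar (a joint): Compression of the stop's sprung collar, m: 0 at rest, 0.006 at most. It yields from 6 N and adds 1.5 N per mm. With the collar resting on the rail the foot is still between the lips and cannot turn; it clears them at 2 mm compression (press 3 to 4 mm, 11 to 12 N, and turn). Turned and let go, the foot comes up under the lips and about 2 mm (9 N) stay as the clamp.
- guide: Dough-cutting guide, fixed: aluminium T-slot rail, 46 mm wide, 250 mm long along y; on its +x side a white board (x 23 to 117 mm, top z = 26 mm) with an upright steel back fence 54 mm high; steel cutting edge at the board's +y end. Origin: on the rail's centre line, mid-length, at the underside; z up, y along the slot to the cutting edge. The stop must not be forced on it with over 40 N.
- slot_mid (a point): Mid-length of the slot at the rail's top, 28 mm above the guide's underside. Slot 18 mm wide, open upwards along the whole rail; lips 6 mm thick; channel under them 30 mm wide, its floor 22 mm below the rail's top.
- set_dog: Set dog: steel block clamped across the rail's top, 36 by 20 (along y) by 10 mm (13 at its screws). Origin: centre of its underside; axes as the guide's. An adjusting screw along y, 5 mm above the rail, stands 2 to 14 mm out of its +y face, set anew each batch, unmeasured: the stop's collar bears on it when the stop's axis is 29 to 41 mm from this origin. Bear on it with 3 to 10 N, never over 15.
- kitchen_timer: Bystander: round kitchen timer, 68 mm diameter, 54 mm high, origin under its centre. It and the stop may have swapped places.
- ring_cutter: Bystander: open ring cutter, 74 mm diameter, 30 mm high, behind the guide.
- nozzle_a: Bystander: piping nozzle, 45 mm high, behind the guide.
- nozzle_b: Bystander: piping nozzle, 50 mm high, behind the guide.

How it is judged:
On the way, in this order (a step that is already met when the one before it is completed fails the run):
1. the stop's foot is in the slot, still lengthways, and the stop bears on the set dog's screw (z of portion_stop in the frame of guide below 0.0205 m and x of portion_stop in the frame of guide between -0.003 and 0.003 m and angle between the x axis of portion_stop and the y axis of guide, either way round below 0.2 rad and contact force between portion_stop and set_dog above 2 N), for 0.1 s.
2. the stop is turned square under the lips while it still bears on the screw (z of portion_stop in the frame of guide below 0.0158 m and angle between the x axis of portion_stop and the x axis of guide, either way round below 0.25 rad and contact force between portion_stop and set_dog above 1 N), for 0.05 s.
At the end, for the whole second after the job is handed in: The stop stands upright and still in the slot, foot turned under the lips and drawn up to them by the spring (foot underside 13 to 16 mm above the guide's, collar compressed over 1.2 mm), blade across the board within 0.2 rad of square, at the screw (axis 27.5 to 42.5 mm from the dog's origin) (z of portion_stop in the frame of guide between 0.013 and 0.016 m and value of joint spring_collar above 0.0012 m and angle between the x axis of portion_stop and the x axis of guide, either way round below 0.2 rad and x of blade_tip in the frame of guide above 0.06 m and y of portion_stop in the frame of set_dog between 0.0275 and 0.0425 m and angle between portion_stop's own z axis and vertical below 0.06 rad and linear speed of portion_stop below 0.01 m/s and angular speed of portion_stop below 0.1 rad/s); the robot touches nothing.
It fails at once if the stop is forced on the guide with more than 40 N (contact force between portion_stop and guide above 40 N).
It fails at once if the set dog is pushed with more than 15 N (contact force between portion_stop and set_dog above 15 N).
It fails at once if a bystander is moved by more than 15 mm (distance of any of kitchen_timer, ring_cutter, nozzle_a, nozzle_b from where it was at the start of the episode above 0.015 m).
It also fails if it takes over 72 s, if anything falls off the work surface, if the arm or the gripper's body presses on something with over 40 N, if the wrist force passes 120 N, or if a joint passes its speed limit or range.

### The arm

A 6-joint arm with a two-finger parallel gripper is mounted at the origin on a cart in front of the work surface, level with it; the furniture and walls round the work are solid. World frame = base frame: x ahead of the robot, y to its left, z up, the work surface at z = 0. Lengths are in m, angles in rad, forces in N, time in s.
With the tool pointing down it reaches from about 0.3 to 0.825 m from the base axis. Payload 5.4 kg.
Tool frame: the origin (TCP) lies between the finger pads; the fingertips stand 17 mm ahead of it and the grasp point (between the pads) lies 2 mm behind it; z points along the fingers, y is the line along which they close (so a half turn about z gives the same grasp; the last joint's range is limited). The gripper opens to 92 mm and grips with 3 to 60 N. Pads are 20 mm wide; open, the fingers measure 128 mm over their backs; the gripper's body (75 mm by 189 mm) begins 69 mm behind the grasp point.
Start: joints at [-1.352, 0.158, 1.597, -0, 1.386, -0.21], TCP at [0.239, -0.523, 0.194] pointing down, gripper open.
Joint ranges: [-2.91, 2.91], [-0.94, 2.29], [0.18, 2.7], [-1.29, 4.43], [0.17, 2.64], [-3, 3]. Speed limits (rad/s): [2.57, 2.57, 3.14, 3.14, 3.14, 3.14].

### API

Orientations are given as a 3x3 rotation matrix whose columns are the frame's x, y, z axes.
In Python, from station import * gives the robot as it stands.
- The arm moves only by the tool servo_tool, never from a script. Its argument "deltas" is text: rows parted by semicolons, each of 7 numbers parted by spaces: the shift along the tool's x, y, z in cm, then the turn, a rotation vector about the tool's x, y, z in rad, then the opening in per cent of the stroke, from 0 (shut) to 100 (fully open). A call has 1 to 10 rows; each row shifts and turns the commanded pose from where the row before left it, along the tool's axes as they then stand; what a row does not reach is not made up. A row lasts 1/8 s, in which the tool goes at most 62.5 mm and 10.7 degrees, less where a joint would pass 70% of its speed; a pose out of reach is approached as far as the arm can. A call is refused whole if a number of a shift passes 6.25 or a number of a turn 0.188, either way. A call with a gripper value outside its range is refused whole. The fingers move at their own pace and stop on an object; "grip_force" is the grip in N (left out, the last holds). Time passes only in rows, so rows that do not move let the fingers close. It gives the time, the measured TCP pose, the force, the opening and the grip force at its end, in the units of the state.
- sense(): the state, without advancing time (a new reading comes with each control period).
- capture(name): name is "side" or "top" or "wrist"; returns a dict with "frame" (480x640x3 uint8, blue, green, red), "vfov" (degrees; the focal length in pixels is half the picture's height over the tangent of half this angle, whatever the lens; pixels are square), "cx", "cy" (the principal point, pixels), "pose" (4x4, takes a point from camera to world coordinates). Camera axes: x right, y down, z forward; pixel columns grow to the right and rows downward; lengths in m; the calibration is good to about 2 mm. A picture is of the moment at which its call begins. There is no depth.
- close_job(): hands the job in; it is judged then, once.
The state is a dict: "t": time; "joint_positions": joint angles; "joint_velocities": joint speeds; "tau": joint torques, N m; "eef_pos": TCP position; "eef_rot": TCP orientation; "force": force on the tool from outside, world axes, zero at the start; "torque": the same for the moment, N m; "opening": finger opening in m; "gripper_force": force on a finger pad.
Only numpy, scipy, OpenCV 4.12 (cv2) and the standard library are available. Lean on these libraries where they do the work, as an engineer would, in place of code of your own. Each camera call takes 0.05 s, during which the arm holds its last target. There are 200 camera calls.

## Working session

There is one attempt and no reset: what is moved stays moved. The work goes in short steps, Python scripts to look and compute and a tool call to move; the robot and the scene stay as the last step left them, time stands still between calls to the robot, and variables do not carry over. Pictures are saved under pics/ and viewed, at most 10 in all, crops included, and the job is handed in when it is done.

Besides the shell and the picture viewer there is one more tool, called after ">>>" by a JSON object that holds its "method" and its "body", one argument or row to a line. servo_tool: Moves the arm, as the interface text tells. Its arguments: {"type":"object","properties":{"deltas":{"type":"string"},"grip_force":{"type":"number"}},"required":["deltas"]}

```bash
mkdir -p pics; cat > h.py <<'E'
from station import *
import numpy as np, cv2
def cam(n):
    c=capture(n); c["f"]=240/np.tan(np.radians(c["vfov"])/2); return c
def ray(c,u,v):
    d=np.array([(u-c["cx"])/c["f"],(v-c["cy"])/c["f"],1]); P=np.array(c["pose"])
    return P[:3,3],P[:3,:3]@d
def onz(c,u,v,z):
    o,d=ray(c,u,v); return o+d*(z-o[2])/d[2]
def proj(c,p):
    P=np.array(c["pose"]); q=P[:3,:3].T@(np.array(p)-P[:3,3]); return q[:2]/q[2]*c["f"]+[c["cx"],c["cy"]]
E
python3 - <<'E'
from h import *
for n in ("top","side"):
    c=cam(n); cv2.imwrite(f"pics/{n}0.png",c["frame"]); print(n,c["vfov"],c["cx"],c["cy"],np.round(c["pose"],3).tolist())
s=sense(); print(s["t"],s["force"],s["opening"])
E
```

```text
top 55.81083931866008 322.37708806769837 246.25742814315163 [[-0.025, -0.991, 0.133, 0.444], [-1.0, 0.022, -0.018, -0.08], [0.015, -0.134, -0.991, 1.045], [0.0, 0.0, 0.0, 1.0]]
side 47.22563357012207 312.3966951744625 237.6461743149222 [[0.999, 0.038, -0.029, 0.62], [0.047, -0.649, 0.759, -1.125], [0.01, -0.759, -0.651, 0.962], [0.0, 0.0, 0.0, 1.0]]
0.1 [-0.746418    0.75874122 -0.66047294] 0.0917308947467449
```

View pics/top0.png

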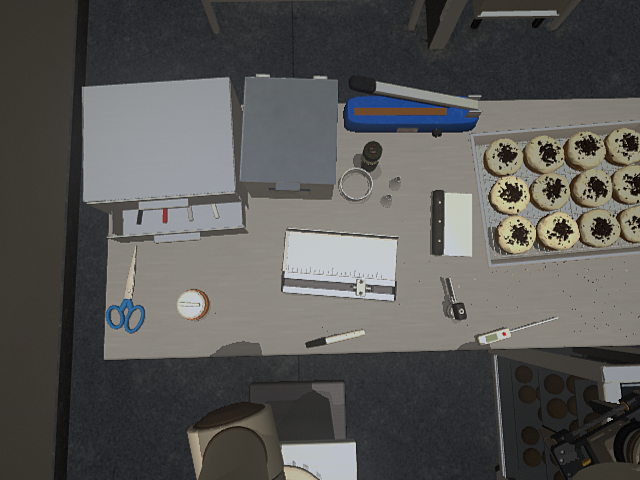

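View pics/side0.png

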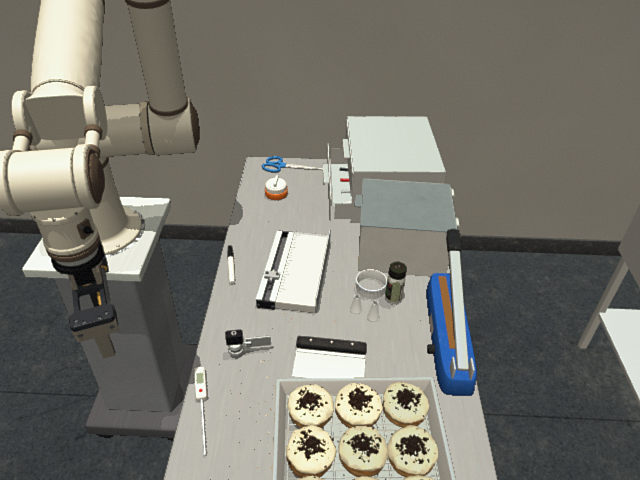

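The top view shows the stop near (459,312) with its blade going up to (448,280). The guide is at (340,265) with its rail on the near side, and the dog is at (361,287). The timer is at (193,304). Next I'll enlarge these areas.

```bash
python3 - <<'E'
import cv2,numpy as np
t=cv2.imread("pics/top0.png"); s=cv2.imread("pics/side0.png")
r=lambda i,x,y,w,h,k: cv2.resize(i[y:y+h,x:x+w],None,fx=k,fy=k,interpolation=cv2.INTER_CUBIC)
A=r(t,275,222,130,85,6)  # 780x510
cv2.imwrite("pics/a.png",A)
B=np.hstack([r(t,430,270,48,60,8),r(s,218,322,52,60,8)])
cv2.imwrite("pics/b.png",B)
E
```

```text
(no output)
```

View pics/a.png

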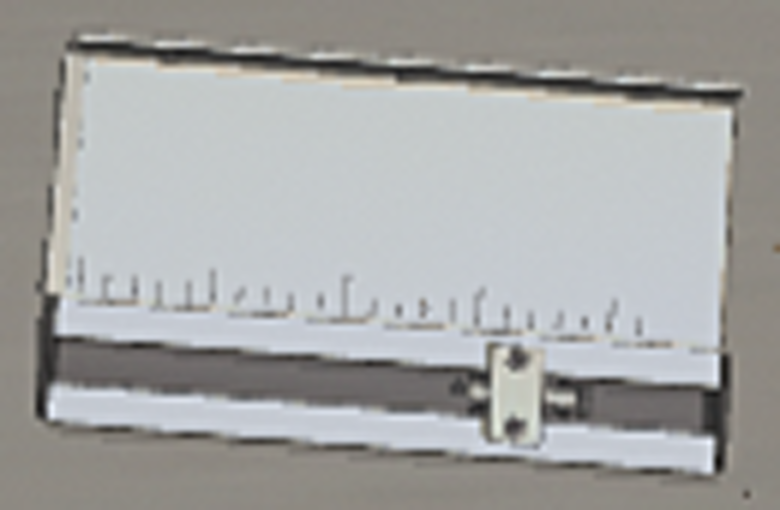

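View pics/b.png

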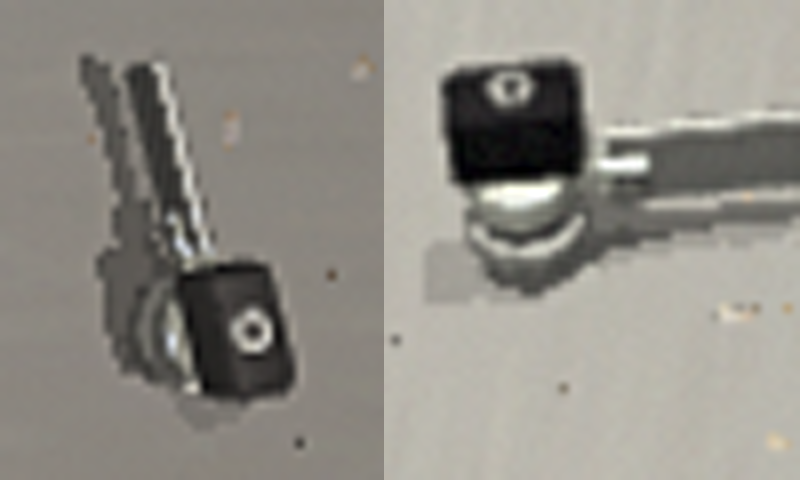

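The wing-top ring is at top px (461.5,311.2) and side px (233.8,333). The blade's far end is at about top px (450,278). The slot ends are at a.png (55,361) and (718,410), and the dog's centre is at (516,395).

```bash
cat > m.py <<'E'
from h import *
c=cam("top"); s=cam("side")
ua=lambda U,V:((U+.5)/6-.5+275,(V+.5)/6-.5+222)
ub=lambda U,V:((U+.5)/8-.5+430,(V+.5)/8-.5+270)
us=lambda U,V:((U-384+.5)/8-.5+218,(V+.5)/8-.5+322)
w=onz(c,*ub(252,330),.068); w2=onz(s,*us(510,88),.068)
t=onz(c,*ub(150,64),.046)
print("wing",w,w2,"tip",t,"len",np.linalg.norm((t-w)[:2]),"yaw",np.degrees(np.arctan2(*(t-w)[1::-1])))
L=onz(c,*ua(53,361),.028);R=onz(c,*ua(719,410),.028);D=onz(c,*ua(516,395),.038)
for a,b in (((300,357),(300,402)),((640,378),(640,430))):
    print("slot w",np.linalg.norm(onz(c,*ua(*a),.028)-onz(c,*ua(*b),.028)))
print("L",L,"R",R,np.linalg.norm(L-R),"mid",(L+R)/2,"ang",np.degrees(np.arctan2(*(L-R)[1::-1])))
y=(L-R)/np.linalg.norm(L-R); print("dog",D,"along",(D-(L+R)/2)@y,"lat",np.cross(y[:2],(D-L)[:2]))
print(sense()["eef_rot"].round(4).tolist())
E
python3 m.py
```

```text
wing [ 0.42882002 -0.39130839  0.068     ] [ 0.43017931 -0.39439332  0.068     ] tip [ 0.50191888 -0.37478439  0.046     ] len 0.07494321508420497 yaw 12.737639890622896
slot w 0.016747359407541334
slot w 0.019345059916167605
L [ 0.5023816  -0.00912281  0.028     ] R [ 0.4782027  -0.25717484  0.028     ] 0.2492276640015422 mid [ 0.49029215 -0.13314882  0.028     ] ang 84.43267559064948
dog [ 0.48519096 -0.18050246  0.038     ] along -0.04762515415022345 lat 0.0004830982226167284
[[0.9095, 0.4158, -0.0003], [0.4158, -0.9095, 0.0011], [0.0002, -0.0011, -1.0]]m.py:13: DeprecationWarning: Arrays of 2-dimensional vectors are deprecated. Use arrays of 3-dimensional vectors instead. (deprecated in NumPy 2.0)
  y=(L-R)/np.linalg.norm(L-R); print("dog",D,"along",(D-(L+R)/2)@y,"lat",np.cross(y[:2],(D-L)[:2]))
```

The estimates agree: blade length 75 mm, rail length 249 mm, and the dog is on the centre line. I'll move above the stop for a close look with the wrist camera.

>>> {"method": "servo_tool", "body": {
  "deltas": "3.78 -0.65 0.4 0 0 0 100;3.78 -0.65 0.4 0 0 0 100;3.78 -0.65 0.4 0 0 0 100;3.78 -0.65 0.4 0 0 0 100;3.78 -0.65 0.4 0 0 0 100;3.78 -0.65 0.4 0 0 0 100;0 0 0 0 0 0.104 100;0 0 0 0 0 0.104 100;0 0 0 0 0 0 100"
}}

```text
t: 1.32
eef_pos: [0.4291, -0.393, 0.1693]
eef_rot: [[0.975, 0.22, -0.0], [0.22, -0.975, 0.0], [-0.0, -0.0, -1.0]]
force: [-1.0, -0.6, 0.4]
opening: 0.0919
gripper_force: 0.0
```

```bash
python3 - <<'E'
from h import *
c=cam("wrist"); cv2.imwrite("pics/w1.png",c["frame"]); 
s=sense(); print(s["t"],s["eef_pos"],s["eef_rot"].round(3).tolist(),np.round(c["pose"],3).tolist())
print(proj(c,[.4295,-.3925,.068]))
E
```

```text
1.375 [ 0.42901803 -0.39305694  0.16939984] [[0.975, 0.221, -0.0], [0.221, -0.975, 0.0], [-0.0, -0.0, -1.0]] [[0.221, -0.944, -0.245, 0.497], [-0.975, -0.214, -0.055, -0.377], [-0.001, 0.251, -0.968, 0.361], [0.0, 0.0, 0.0, 1.0]]
[315.6065489  227.90461687]
```

View pics/w1.png

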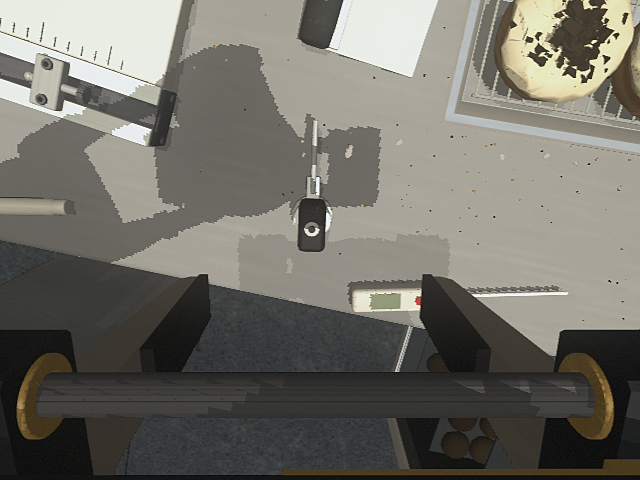

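The ring shows at (312,229) and the blade's outer end at about (315,119). The wing spans columns 299–326.

```bash
python3 - <<'E'
from h import *
c=cam("wrist"); P=onz(c,312,229.5,.068); f=c["frame"]
for v in (125,140,155,170): print(v,[int(x) for x in f[v,306:326].max(1)])
T=onz(c,315,119,.046)
print(P,T,np.linalg.norm((T-P)[:2]),np.degrees(np.arctan2(*(T-P)[1::-1])), np.array(sense()["eef_rot"]).T@(P-sense()["eef_pos"]))
E
```

```text
125 [127, 103, 109, 108, 108, 106, 108, 164, 202, 227, 218, 145, 133, 165, 173, 170, 176, 95, 29, 148]
140 [109, 106, 109, 110, 108, 89, 148, 196, 218, 235, 191, 102, 76, 89, 105, 111, 109, 111, 109, 107]
155 [107, 107, 107, 107, 109, 96, 115, 130, 130, 111, 87, 136, 151, 148, 144, 161, 171, 167, 168, 167]
170 [105, 108, 108, 104, 88, 144, 204, 220, 216, 172, 148, 145, 146, 145, 163, 169, 165, 166, 167, 170]
[ 0.42770124 -0.3903484   0.068     ] [ 0.50322622 -0.37538467  0.046     ] 0.07699309542562324 11.20684667584717 [-0.0006062  -0.00296837  0.1014486 ]
```

>>> {"method": "servo_tool", "body": {
  "deltas": "0 -0.15 2.0 0 0 0.012 100;0 0 3.0 0 0 0 100;0 0 3.0 0 0 0 100;0 0 2.0 0 0 0 100;0 0 1.0 0 0 0 100;0 0 0 0 0 0 0;0 0 0 0 0 0 0;0 0 0 0 0 0 0;0 0 0 0 0 0 0;0 0 0 0 0 0 0",
  "grip_force": 35
}}

```text
t: 2.68
eef_pos: [0.4288, -0.3918, 0.0598]
eef_rot: [[0.978, 0.207, 0.0], [0.207, -0.978, -0.0], [0.0, 0.0, -1.0]]
force: [-0.2, 0.2, -0.1]
opening: 0.0441
gripper_force: 0.0
```

>>> {"method": "servo_tool", "body": {
  "deltas": "0 0 0.1 0 0 0 0;0 0 0 0 0 0 0;0 0 0 0 0 0 0;0 0 0 0 0 0 0;0 0 0 0 0 0 0"
}}

```text
t: 3.3
eef_pos: [0.4288, -0.3917, 0.0586]
eef_rot: [[0.978, 0.207, 0.0], [0.207, -0.978, -0.0], [0.0, 0.0, -1.0]]
force: [0.5, 0.2, 0.2]
opening: 0.0002
gripper_force: 0.0
```

```bash
python3 - <<'E'
from h import *
s=sense(); print(s["force"],s["opening"],s["gripper_force"],s["eef_pos"],s["torque"])
c=cam("wrist"); cv2.imwrite("pics/w2.png",c["frame"])
E
```

```text
[0.52739286 0.1515081  0.15241761] 0.00019971905832755465 0.0 [ 0.42880729 -0.39171242  0.05862289] [0.00450033 0.01320835 0.00499655]
```

View pics/w2.png

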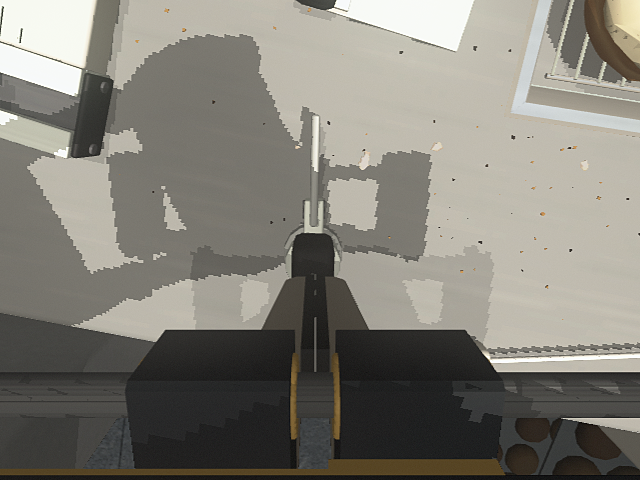

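The fingers closed fully (opening 0.2 mm), so they missed the wing. It shows at rows 235–275, columns 293–333, ahead of the fingers. I'll check the geometry.

```bash
python3 - <<'E'
from h import *
s=sense();c=cam("wrist");print(c["f"],np.round(c["pose"],3).tolist())
p=s["eef_pos"];R=np.array(s["eef_rot"])
print("tcp",proj(c,p),"tip",proj(c,p+R[:,2]*.017), "wing top exp",proj(c,[.4288,-.3918,.068]))
for x in (-.018,.018): print(proj(c,np.array([.4288,-.3918,.068])+R[:,0]*x),proj(c,np.array([.4288,-.3918,.068])+R[:,0]*x+R[:,1]*.01))
print("far edge of wing",onz(c,313,235,.068), "tip",onz(c,316,116,.046),onz(c,313,275,.068),onz(c,313,275,.04))
E
```

```text
419.33749104509263 [[0.208, -0.947, -0.246, 0.497], [-0.978, -0.201, -0.052, -0.377], [-0.001, 0.251, -0.968, 0.251], [0.0, 0.0, 0.0, 1.0]]
tcp [316.44718269 276.77375783] tip [316.34195941 265.69030331] wing top exp [316.72174641 283.69986399]
[316.65661504 319.42781766] [337.76483608 319.44396692]
[316.78998066 246.26982213] [338.9038265 246.2851901]
far edge of wing [ 0.4511956  -0.38530467  0.068     ] tip [ 0.50231545 -0.37582967  0.046     ] [ 0.43260922 -0.38923358  0.068     ] [ 0.42280332 -0.39117114  0.04      ]
```

```bash
python3 - <<'E'
from h import *
r=lambda i,x,y,w,h,k: cv2.resize(i[y:y+h,x:x+w],None,fx=k,fy=k,interpolation=cv2.INTER_CUBIC)
a=cam("top")["frame"];b=cam("side")["frame"]
cv2.imwrite("pics/c2.png",np.hstack([r(a,420,260,80,100,5),r(b,200,290,80,100,5)]))
E
```

```text
(no output)
```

View pics/c2.png

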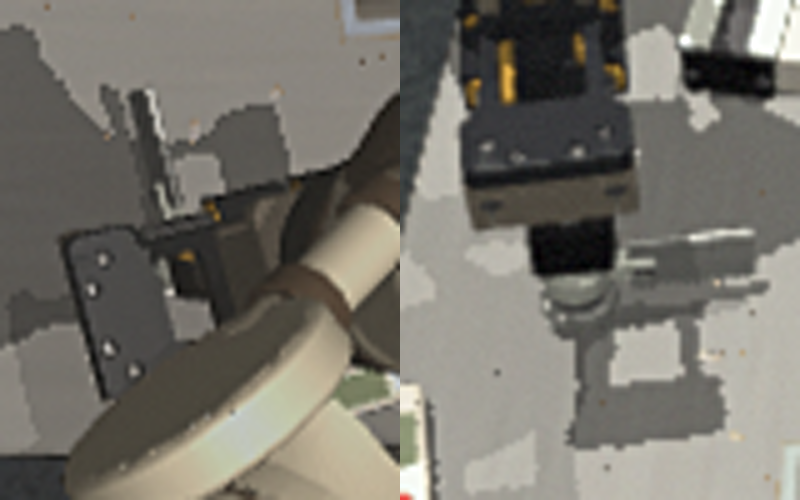

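The blade and wing have not moved and the wing sits under the fingers in the side view, so the opening reading is odd. A small lift will show whether the stop is held.

>>> {"method": "servo_tool", "body": {
  "deltas": "0 0 -0.5 0 0 0 0;0 0 -1.0 0 0 0 0;0 0 -1.5 0 0 0 0;0 0 0 0 0 0 0;0 0 0 0 0 0 0"
}}

```text
t: 4.12
eef_pos: [0.4288, -0.3917, 0.0888]
eef_rot: [[0.978, 0.207, 0.0], [0.207, -0.978, -0.0], [0.0, 0.0, -1.0]]
force: [-0.6, -0.0, -0.4]
opening: 0.0002
gripper_force: 0.0
```

```bash
python3 - <<'E'
from h import *
s=sense(); print(s["force"],s["opening"],s["gripper_force"],s["eef_pos"])
r=lambda i,x,y,w,h,k: cv2.resize(i[y:y+h,x:x+w],None,fx=k,fy=k,interpolation=cv2.INTER_CUBIC)
a=cam("wrist")["frame"];b=cam("side")["frame"]
cv2.imwrite("pics/c3.png",np.hstack([r(a,240,100,160,200,2.5),r(b,200,290,80,100,5)]))
E
```

```text
[-0.58961662 -0.01555059 -0.39557528] 0.00016494774619440632 0.0 [ 0.42880473 -0.39172434  0.08877517]
```

View pics/c3.png

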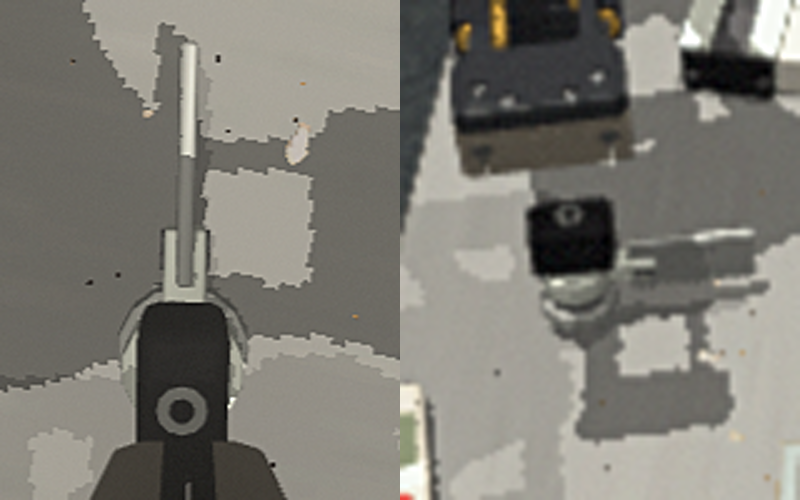

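```bash
python3 - <<'E'
from h import *
s=sense(); p=s["eef_pos"];R=np.array(s["eef_rot"])
for n in("side","wrist"):
    c=cam(n)
    print(n,"tcp",proj(c,p),"tip",proj(c,p+R[:,2]*.017),"body",proj(c,p-R[:,2]*.071),"wingtop exp",proj(c,[.4288,-.3918,.068]))
o,d=ray(c,313,264.5)
c2=cam("side"); o2,d2=ray(c2,233.8,332.8)
A=np.stack([d,-d2],1); t=np.linalg.lstsq(A,o2-o,rcond=None)[0]
print("tri ring",o+d*t[0],o2+d2*t[1])
f=c2["frame"]; cv2.imwrite("pics/s3.png",cv2.resize(f[210:370,180:300],None,fx=3.7,fy=3.7,interpolation=cv2.INTER_CUBIC))
E
```

```text
side tcp [231.92507413 325.05640549] tip [232.61673391 330.40992507] body [228.88381237 301.5167188 ] wingtop exp [232.84808884 331.56229541]
wrist tcp [316.425204   276.78120393] tip [316.32367711 265.69330686] body [317.11783035 352.42392638] wingtop exp [317.33939875 263.51047758]
tri ring [ 0.42636082 -0.38993565  0.0636151 ] [ 0.430114   -0.3904178   0.06243049]
```

View pics/s3.png

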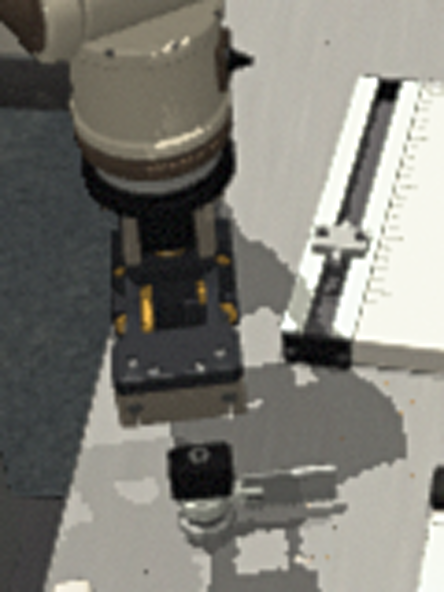

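The stop stands untouched, and the fingers closed to zero above it. From w1, the open fingertips' inner corners at (208,275) and (422,275) span 92 mm, so I can work out where the tips really lie.

```bash
python3 - <<'E'
from h import *
s=sense(); p=s["eef_pos"];R=np.array(s["eef_rot"]);c=cam("wrist")
T=lambda u,v,w,op:(lambda o,d:None)(0,0)
P=np.array(c["pose"])
for du in (210,214,218):
  dep=c["f"]*.0918/du
  q=np.array([(315-c["cx"])/c["f"],(275-c["cy"])/c["f"],1])*dep
  print(du,"tip corner in tool frame mm",(R.T@(P[:3,:3]@q+P[:3,3]-p)*1000).round(1))
im=cv2.imread("pics/w1.png").max(2).astype(int)
for v in (270,274,277,280,285,295,310): 
  r=im[v]; print(v,[int(x) for x in r[196:216]],[int(x) for x in r[414:430]])
# corners of body bottom in side view
c=cam("side")
for z in (-.071,-.05,-.03): print(z,[proj(c,p+R@np.array([x,.0945,z])).round(1).tolist() for x in(-.0375,.0375)])
E
```

```text
210 tip corner in tool frame mm [  7.6  -0.7 -18.7]
214 tip corner in tool frame mm [  8.7  -0.7 -21.9]
218 tip corner in tool frame mm [  9.8  -0.7 -25. ]
270 [166, 166, 167, 165, 167, 165, 165, 165, 167, 166, 168, 168, 168, 165, 166, 167, 168, 167, 167, 167] [148, 147, 148, 148, 149, 149, 150, 147, 148, 147, 147, 150, 147, 147, 148, 149]
274 [170, 175, 150, 108, 65, 54, 54, 54, 52, 55, 52, 75, 156, 170, 169, 166, 167, 168, 168, 167] [148, 148, 146, 148, 148, 148, 146, 155, 109, 59, 56, 55, 57, 57, 57, 56]
277 [48, 36, 41, 40, 46, 44, 44, 46, 47, 46, 42, 24, 158, 173, 167, 165, 167, 164, 166, 166] [149, 147, 148, 148, 149, 148, 152, 161, 95, 40, 46, 49, 50, 49, 49, 49]
280 [44, 43, 42, 43, 42, 44, 43, 45, 45, 43, 44, 29, 114, 159, 167, 165, 167, 167, 166, 167] [160, 110, 81, 83, 82, 79, 84, 89, 58, 42, 46, 48, 49, 47, 49, 46]
285 [45, 39, 44, 40, 43, 39, 40, 42, 42, 44, 41, 36, 42, 61, 62, 54, 54, 57, 43, 67] [96, 94, 100, 99, 100, 99, 102, 68, 41, 46, 49, 45, 45, 45, 47, 47]
295 [38, 36, 37, 38, 35, 37, 41, 38, 40, 39, 39, 37, 35, 64, 71, 66, 64, 67, 67, 66] [233, 236, 241, 245, 246, 253, 226, 114, 29, 41, 44, 41, 43, 43, 45, 45]
310 [32, 27, 32, 33, 30, 33, 30, 31, 33, 32, 31, 30, 28, 31, 58, 61, 58, 61, 64, 65] [215, 202, 198, 197, 204, 171, 85, 26, 37, 41, 39, 41, 39, 38, 40, 40]
-0.071 [[210.8, 341.4], [251.7, 336.5]]
-0.05 [[212.1, 348.6], [252.3, 343.7]]
-0.03 [[213.2, 355.2], [253.0, 350.3]]
```

The real fingertips lie about 24 mm behind the reported TCP, not 17 mm ahead of it, so the tool is about 41 mm shorter than described. To grasp at 60 mm, the reported TCP z should be about 0.018. I'll open, descend and check by contact.

>>> {"method": "servo_tool", "body": {
  "deltas": "-0.05 -0.1 0 0 0 0 100;0 0 0 0 0 0 100;0 0 0 0 0 0 100;0 0 0 0 0 0 100;0 0 1.5 0 0 0 100;0 0 2.0 0 0 0 100;0 0 1.5 0 0 0 100;0 0 1.0 0 0 0 100;0 0 0.6 0 0 0 100;0 0 0 0 0 0 100"
}}

```text
t: 5.72
eef_pos: [0.428, -0.3908, 0.0224]
eef_rot: [[0.978, 0.207, -0.0], [0.207, -0.978, 0.0], [-0.0, -0.0, -1.0]]
force: [0.1, 1.4, -0.3]
opening: 0.092
gripper_force: 0.0
```

>>> {"method": "servo_tool", "body": {
  "deltas": "0 0 0.2 0 0 0 100;0 0 0 0 0 0 0;0 0 0 0 0 0 0;0 0 0 0 0 0 0;0 0 0 0 0 0 0;0 0 0 0 0 0 0;0 0 0 0 0 0 0;0 0 0 0 0 0 0"
}}

```text
t: 6.72
eef_pos: [0.4281, -0.3908, 0.0206]
eef_rot: [[0.978, 0.207, -0.0], [0.207, -0.978, 0.0], [-0.0, -0.0, -1.0]]
force: [0.2, 0.4, -0.2]
opening: 0.0237
gripper_force: 0.0
```

>>> {"method": "servo_tool", "body": {
  "deltas": "0 0 0 0 0 0 0;0 0 0 0 0 0 0;0 0 0 0 0 0 0"
}}

```text
t: 7.1
eef_pos: [0.428, -0.3908, 0.0206]
eef_rot: [[0.978, 0.207, -0.0], [0.207, -0.978, 0.0], [-0.0, -0.0, -1.0]]
force: [-0.2, 0.7, 0.1]
opening: 0.0196
gripper_force: 34.9
```

The grasp holds (opening 19.6 mm, 35 N). Next I'll lift it and turn it to lie along the rail.

>>> {"method": "servo_tool", "body": {
  "deltas": "0 0 -1.0 0 0 0 0;0 0 -3.5 0 0 0 0;0 0 -4.5 0 0 0 0;0 0 0 0 0 -0.18 0;0 0 0 0 0 -0.18 0;0 0 0 0 0 -0.18 0;0 0 0 0 0 -0.18 0;0 0 0 0 0 -0.18 0;0 0 0 0 0 -0.18 0;0 0 0 0 0 -0.18 0"
}}

```text
t: 8.35
eef_pos: [0.428, -0.3907, 0.111]
eef_rot: [[0.096, 0.995, -0.0], [0.995, -0.096, 0.0], [0.0, -0.0, -1.0]]
force: [0.4, 1.1, -2.2]
opening: 0.0199
gripper_force: 34.9
```

```bash
cat > g.py <<'E'
from h import *
import sys
def go(x,y):  # shift in tool axes (cm) to world xy
    s=sense(); R=np.array(s["eef_rot"]); d=R.T@np.array([x-s["eef_pos"][0],y-s["eef_pos"][1],0])*100
    print("pos",s["eef_pos"].round(4),"yaw",np.degrees(np.arctan2(R[1,0],R[0,0])).round(2),"shift cm",d.round(2),"F",s["force"].round(2),"tq",s["torque"].round(3),"op",round(s["opening"],4),"t",s["t"])
go(*map(float,sys.argv[1:3]))
E
python3 g.py .4915 -.1212
```

```text
pos [ 0.428  -0.3907  0.111 ] yaw 84.5 shift cm [27.43  3.74  0.  ] F [ 0.38  1.06 -2.17] tq [-0.072 -0.05   0.011] op 0.0199 t 8.35
```

>>> {"method": "servo_tool", "body": {
  "deltas": "4.57 0.62 0 0 0 0 0;4.57 0.62 0 0 0 0 0;4.57 0.62 0 0 0 0 0;4.57 0.62 0 0 0 0 0;4.57 0.62 0 0 0 0 0;4.57 0.62 0 0 0 0 0;0 0 0 0 0 0 0;0 0 0 0 0 0 0"
}}

```text
t: 9.35
eef_pos: [0.493, -0.1223, 0.1109]
eef_rot: [[0.101, 0.995, 0.0], [0.995, -0.101, -0.001], [-0.001, 0.0, -1.0]]
force: [-0.2, -0.5, -1.5]
opening: 0.02
gripper_force: 34.9
```

```bash
python3 g.py .4915 -.1212; python3 - <<'E'
from h import *
c=cam("wrist"); cv2.imwrite("pics/w4.png",c["frame"])
for n in("top","side"): cv2.imwrite(f"pics/{n}4.png",cam(n)["frame"])
E
```

```text
pos [ 0.493  -0.1223  0.1109] yaw 84.18 shift cm [ 0.09 -0.16 -0.  ] F [-0.23 -0.45 -1.49] tq [ 0.007 -0.048  0.008] op 0.02 t 9.35
```

View pics/w4.png

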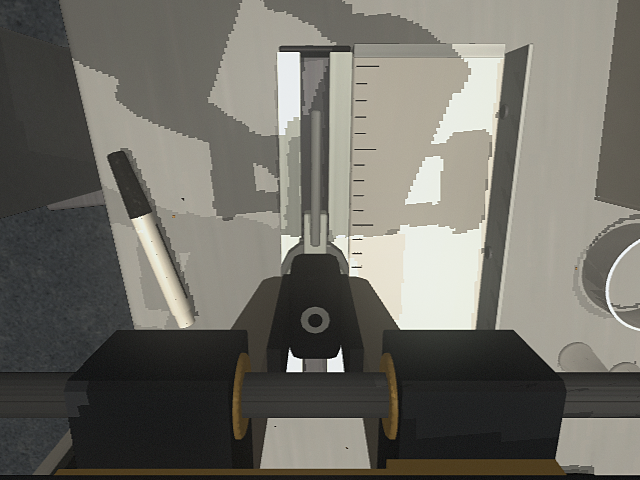

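The last view shows the stop held: ring at (315,320), blade end at (317,112). The slot edges are at about columns 301 and 329, and the board is on the right. Now I'll compute the lateral offset.

```bash
cat > lat.py <<'E'
from h import *
s=sense(); p=s["eef_pos"]; R=np.array(s["eef_rot"]); c=cam("wrist")
f=cv2.cvtColor(c["frame"],cv2.COLOR_BGR2GRAY).astype(int)
tl=lambda u,v,z:(R.T@(onz(c,u,v,z)-p)*1000).round(1)
for v in (70,85,100,130,160): print(v,f[v,274:356].tolist() if v in(85,130) else "")
z0=p[2]-.0206
print("ring",tl(315,320,z0+.068),"tip",tl(317,112,z0+.046),"blade near",tl(317.5,205,z0+.046))
for v in (60,100,150): print("slot",tl(301,v,.028),tl(329,v,.028),"rail",tl(278,v,.028),tl(352.5,v,.028))
print("edge end",tl(315,50,.028))
E
python3 lat.py
```

```text
70 
85 [166, 165, 145, 186, 236, 238, 236, 236, 235, 236, 236, 236, 236, 235, 236, 236, 235, 235, 236, 236, 235, 236, 236, 238, 245, 208, 117, 80, 83, 120, 131, 126, 128, 127, 125, 122, 128, 125, 126, 123, 127, 128, 128, 132, 97, 80, 85, 86, 88, 86, 77, 76, 77, 73, 66, 135, 189, 196, 190, 195, 192, 189, 188, 186, 184, 187, 187, 188, 187, 185, 188, 187, 187, 188, 187, 190, 197, 133, 121, 147, 167, 173]
100 
130 [167, 151, 142, 137, 184, 235, 238, 236, 236, 237, 243, 201, 175, 178, 180, 180, 182, 182, 184, 181, 182, 182, 180, 183, 190, 179, 114, 77, 85, 84, 85, 85, 83, 82, 82, 81, 78, 95, 111, 121, 125, 127, 130, 138, 132, 116, 98, 88, 74, 71, 74, 75, 73, 71, 67, 144, 188, 190, 186, 189, 185, 180, 179, 183, 181, 183, 183, 184, 183, 183, 184, 182, 180, 182, 186, 194, 144, 129, 146, 169, 173, 176]
160 
ring [  1.4  -1.1 -47.4] tip [ 77.1  -0.4 -25.4] blade near [ 41.2  -0.1 -25.4]
slot [111.5  -9.6  82.7] [111.5   7.5  82.7] rail [111.5 -23.6  82.7] [111.5  21.8  82.7]
slot [88.3 -9.8 82.7] [88.3  7.7 82.7] rail [ 88.3 -24.1  82.7] [88.3 22.3 82.7]
slot [ 57.7 -10.   82.7] [57.8  7.9 82.7] rail [ 57.7 -24.8  82.7] [57.8 23.  82.7]
edge end [117.2  -1.1  82.7]
```

Alignment is within about 0.5 mm and 1°. I'll descend to just above the rail, then ease in.

>>> {"method": "servo_tool", "body": {
  "deltas": "0 -0.04 1.5 0 0 0 0;0 0 2.0 0 0 0 0;0 0 1.5 0 0 0 0;0 0 0.7 0 0 0 0;0 0 0.2 0 0 0 0;0 0 0 0 0 0 0"
}}

```text
t: 10.3
eef_pos: [0.493, -0.122, 0.052]
eef_rot: [[0.102, 0.995, 0.001], [0.995, -0.102, -0.0], [-0.0, 0.001, -1.0]]
force: [-0.8, -0.4, -1.5]
opening: 0.02
gripper_force: 34.9
```

```bash
python3 g.py .4915 -.1212; python3 - <<'E'
from h import *
s=sense(); p=s["eef_pos"]; R=np.array(s["eef_rot"]); c=cam("wrist"); f=cv2.cvtColor(c["frame"],cv2.COLOR_BGR2GRAY).astype(int)
tl=lambda u,v,z:(R.T@(onz(c,u,v,z)-p)*1000).round(1)
z0=p[2]-.0206
for L in (.095,.08):
    v=int(proj(c,p+R@np.array([L,-.0012,0])+[0,0,.028-p[2]])[1])
    g=np.diff(cv2.GaussianBlur(f[v:v+1].astype(np.float32),(5,1),0)[0])
    a=np.argsort(-abs(g[255:375]))[:12]+255; print(v,sorted((int(x),int(g[x])) for x in a), "per px",tl(330,v,.028)-tl(320,v,.028), tl(315,v,.028))
E
```

```text
pos [ 0.493 -0.122  0.052] yaw 84.16 shift cm [ 0.06 -0.15 -0.  ] F [-0.78 -0.37 -1.47] tq [ 0.004 -0.045  0.009] op 0.02 t 10.3
77 [(266, 25), (267, 21), (294, -32), (295, -51), (296, -41), (297, -14), (299, 15), (332, 29), (333, 37), (334, 26), (360, -16), (361, -18)] per px [0.  4.9 0. ] [95.2 -1.1 23.9]
109 [(267, 33), (268, 32), (294, -26), (295, -52), (296, -48), (297, -18), (299, 17), (332, 36), (333, 36), (334, 18), (359, -19), (360, -21)] per px [0.  4.9 0. ] [80.4 -1.1 23.9]
```

Slot centre is at −1.25 mm and the stop at about −0.8 mm, well inside the foot's lead-in. I'll lower it slowly.

>>> {"method": "servo_tool", "body": {
  "deltas": "0 -0.03 0.3 0 0 0 0;0 0 0.3 0 0 0 0;0 0 0.15 0 0 0 0;0 0 0.15 0 0 0 0;0 0 0 0 0 0 0"
}}

```text
t: 10.98
eef_pos: [0.4922, -0.1217, 0.0425]
eef_rot: [[0.102, 0.995, -0.0], [0.995, -0.102, 0.0], [0.0, -0.0, -1.0]]
force: [-0.8, 0.2, -2.5]
opening: 0.0198
gripper_force: 34.9
```

>>> {"method": "servo_tool", "body": {
  "deltas": "0 0 0.15 0 0 0 0;0 0 0.15 0 0 0 0;0 0 0.1 0 0 0 0;0 0 0 0 0 0 0"
}}

```text
t: 11.48
eef_pos: [0.4922, -0.1217, 0.0385]
eef_rot: [[0.102, 0.995, -0.0], [0.995, -0.102, 0.0], [0.0, -0.0, -1.0]]
force: [-0.8, 0.1, -2.5]
opening: 0.0199
gripper_force: 34.9
```

The foot is in the slot without force. Next I'll slide it right towards the screw.

>>> {"method": "servo_tool", "body": {
  "deltas": "-0.3 0 0 0 0 0 0;-0.3 0 0 0 0 0 0;-0.3 0 0 0 0 0 0;-0.15 0 0 0 0 0 0;-0.05 0 0 0 0 0 0;0 0 0 0 0 0 0"
}}

```text
t: 12.22
eef_pos: [0.4911, -0.1327, 0.0386]
eef_rot: [[0.102, 0.995, -0.0], [0.995, -0.102, 0.0], [0.0, -0.0, -1.0]]
force: [0.8, -0.1, -1.7]
opening: 0.0195
gripper_force: 34.9
```

>>> {"method": "servo_tool", "body": {
  "deltas": "-0.08 0 0 0 0 0 0;-0.08 0 0 0 0 0 0;-0.08 0 0 0 0 0 0;-0.08 0 0 0 0 0 0;0 0 0 0 0 0 0"
}}

```text
t: 12.85
eef_pos: [0.4909, -0.136, 0.0386]
eef_rot: [[0.102, 0.995, 0.0], [0.995, -0.102, -0.0], [-0.0, 0.0, -1.0]]
force: [-0.9, 0.4, -2.6]
opening: 0.0198
gripper_force: 34.9
```

>>> {"method": "servo_tool", "body": {
  "deltas": "-0.06 0 0 0 0 0 0;-0.06 0 0 0 0 0 0;-0.06 0 0 0 0 0 0;0 0 0 0 0 0 0"
}}

```text
t: 13.35
eef_pos: [0.4907, -0.1377, 0.0386]
eef_rot: [[0.102, 0.995, 0.0], [0.995, -0.102, -0.0], [-0.0, 0.0, -1.0]]
force: [-0.5, -0.2, -2.0]
opening: 0.0198
gripper_force: 34.9
```

>>> {"method": "servo_tool", "body": {
  "deltas": "-0.06 0 0 0 0 0 0;-0.06 0 0 0 0 0 0;0 0 0 0 0 0 0"
}}

```text
t: 13.72
eef_pos: [0.4905, -0.1389, 0.0386]
eef_rot: [[0.102, 0.995, -0.0], [0.995, -0.102, 0.0], [-0.0, -0.0, -1.0]]
force: [-0.0, 0.0, -2.8]
opening: 0.0197
gripper_force: 34.9
```

>>> {"method": "servo_tool", "body": {
  "deltas": "-0.06 0 0 0 0 0 0;-0.06 0 0 0 0 0 0;0 0 0 0 0 0 0"
}}

```text
t: 14.1
eef_pos: [0.4904, -0.1401, 0.0386]
eef_rot: [[0.102, 0.995, 0.0], [0.995, -0.102, 0.0], [0.0, 0.0, -1.0]]
force: [0.3, -1.0, -2.1]
opening: 0.0199
gripper_force: 34.9
```

>>> {"method": "servo_tool", "body": {
  "deltas": "-0.06 0 0 0 0 0 0;-0.06 0 0 0 0 0 0;0 0 0 0 0 0 0"
}}

```text
t: 14.48
eef_pos: [0.4903, -0.1413, 0.0386]
eef_rot: [[0.102, 0.995, -0.0], [0.995, -0.102, 0.0], [0.0, -0.0, -1.0]]
force: [0.1, -1.8, -1.1]
opening: 0.0199
gripper_force: 34.9
```

>>> {"method": "servo_tool", "body": {
  "deltas": "-0.06 0 0 0 0 0 0;-0.06 0 0 0 0 0 0;0 0 0 0 0 0 0"
}}

```text
t: 14.85
eef_pos: [0.4902, -0.1425, 0.0386]
eef_rot: [[0.102, 0.995, 0.0], [0.995, -0.102, -0.0], [-0.0, 0.0, -1.0]]
force: [-0.6, -0.6, -2.0]
opening: 0.0196
gripper_force: 34.9
```

>>> {"method": "servo_tool", "body": {
  "deltas": "-0.05 0 0 0 0 0 0;-0.05 0 0 0 0 0 0;0 0 0 0 0 0 0"
}}

```text
t: 15.22
eef_pos: [0.4901, -0.1435, 0.0386]
eef_rot: [[0.102, 0.995, 0.0], [0.995, -0.102, 0.0], [0.0, 0.0, -1.0]]
force: [-0.2, -0.2, -1.8]
opening: 0.0198
gripper_force: 34.9
```

>>> {"method": "servo_tool", "body": {
  "deltas": "-0.05 0 0 0 0 0 0;-0.05 0 0 0 0 0 0;0 0 0 0 0 0 0"
}}

```text
t: 15.6
eef_pos: [0.49, -0.1445, 0.0386]
eef_rot: [[0.102, 0.995, -0.0], [0.995, -0.102, 0.0], [0.0, -0.0, -1.0]]
force: [0.4, -0.4, -1.8]
opening: 0.0197
gripper_force: 34.9
```

>>> {"method": "servo_tool", "body": {
  "deltas": "-0.05 0 0 0 0 0 0;-0.05 0 0 0 0 0 0;0 0 0 0 0 0 0"
}}

```text
t: 15.98
eef_pos: [0.4899, -0.1455, 0.0386]
eef_rot: [[0.102, 0.995, -0.0], [0.995, -0.102, 0.0], [0.0, -0.0, -1.0]]
force: [-0.7, 0.1, -1.7]
opening: 0.0199
gripper_force: 34.9
```

>>> {"method": "servo_tool", "body": {
  "deltas": "-0.05 0 0 0 0 0 0;-0.05 0 0 0 0 0 0;0 0 0 0 0 0 0"
}}

```text
t: 16.35
eef_pos: [0.4898, -0.1462, 0.0386]
eef_rot: [[0.102, 0.995, 0.0], [0.995, -0.102, 0.0], [0.0, -0.0, -1.0]]
force: [0.1, 0.2, -1.2]
opening: 0.02
gripper_force: 34.9
```

>>> {"method": "servo_tool", "body": {
  "deltas": "-0.04 0 0 0 0 0 0;0 0 0 0 0 0 0"
}}

```text
t: 16.6
eef_pos: [0.4897, -0.1465, 0.0385]
eef_rot: [[0.102, 0.995, -0.0], [0.995, -0.102, 0.001], [0.001, -0.0, -1.0]]
force: [0.2, 3.5, -1.2]
opening: 0.0197
gripper_force: 34.9
```

Contact: +3.5 N along y.

>>> {"method": "servo_tool", "body": {
  "deltas": "-0.02 0 0 0 0 0 0;0 0 0 0 0 0 0;0 0 0 0 0 0 0"
}}

```text
t: 16.98
eef_pos: [0.4897, -0.1467, 0.0386]
eef_rot: [[0.102, 0.995, 0.0], [0.995, -0.102, 0.001], [0.001, -0.0, -1.0]]
force: [0.8, 3.9, -0.8]
opening: 0.0199
gripper_force: 34.9
```

>>> {"method": "servo_tool", "body": {
  "deltas": "-0.01 0 0.1 0 0 0 0;0 0 0.1 0 0 0 0;0 0 0.1 0 0 0 0;0 0 0 0 0 0 0"
}}

```text
t: 17.48
eef_pos: [0.4898, -0.1468, 0.0363]
eef_rot: [[0.102, 0.995, -0.0], [0.995, -0.102, 0.001], [0.001, -0.0, -1.0]]
force: [-1.2, 6.2, 6.3]
opening: 0.0195
gripper_force: 34.9
```

>>> {"method": "servo_tool", "body": {
  "deltas": "0 0 0.1 0 0 0 0;0 0 0.1 0 0 0 0;0 0 0.06 0 0 0 0;0 0 0 0 0 0 0"
}}

```text
t: 17.98
eef_pos: [0.4898, -0.1468, 0.0342]
eef_rot: [[0.102, 0.995, -0.0], [0.995, -0.102, 0.001], [0.001, -0.0, -1.0]]
force: [-3.9, 6.7, 9.4]
opening: 0.0196
gripper_force: 34.9
```

Pressed to about 11.6 N with the bearing at 6.7 N. I'll ease the sideways load and start twisting in small steps.

>>> {"method": "servo_tool", "body": {
  "deltas": "0.01 -0.03 0 0 0 0.08 0;0 0 0 0 0 0.08 0;0 0 0 0 0 0 0"
}}

```text
t: 18.35
eef_pos: [0.4909, -0.147, 0.0348]
eef_rot: [[0.26, 0.966, 0.003], [0.966, -0.26, 0.0], [0.001, 0.003, -1.0]]
force: [1.2, 7.4, 8.8]
opening: 0.0197
gripper_force: 34.9
```

>>> {"method": "servo_tool", "body": {
  "deltas": "0.01 0 0.03 0 0 0.09 0;0 0 0 0 0 0.09 0;0 0 0 0 0 0 0"
}}

```text
t: 18.73
eef_pos: [0.4907, -0.1468, 0.0344]
eef_rot: [[0.428, 0.904, 0.002], [0.904, -0.428, 0.0], [0.001, 0.002, -1.0]]
force: [-1.6, 7.8, 9.6]
opening: 0.0199
gripper_force: 34.9
```

>>> {"method": "servo_tool", "body": {
  "deltas": "0.02 -0.01 0 0 0 0.12 0;0 0 0 0 0 0.12 0;0 0 0 0 0 0 0"
}}

```text
t: 19.1
eef_pos: [0.4904, -0.1465, 0.0343]
eef_rot: [[0.631, 0.776, 0.001], [0.776, -0.631, 0.0], [0.001, 0.001, -1.0]]
force: [-0.9, 7.2, 10.9]
opening: 0.02
gripper_force: 34.9
```

>>> {"method": "servo_tool", "body": {
  "deltas": "0.01 -0.01 0 0 0 0.13 0;0 0 0 0 0 0.13 0;0 0 0 0 0 0 0"
}}

```text
t: 19.48
eef_pos: [0.4901, -0.1463, 0.0342]
eef_rot: [[0.809, 0.587, 0.001], [0.587, -0.809, 0.001], [0.001, 0.0, -1.0]]
force: [-1.5, 7.0, 10.2]
opening: 0.0197
gripper_force: 34.9
```

>>> {"method": "servo_tool", "body": {
  "deltas": "0 0 0 0 0 0.13 0;0 0 0 0 0 0.13 0;0 0 0 0 0 0 0"
}}

```text
t: 19.85
eef_pos: [0.4899, -0.1459, 0.0341]
eef_rot: [[0.933, 0.359, 0.0], [0.359, -0.933, 0.001], [0.001, -0.001, -1.0]]
force: [-1.9, 8.2, 9.7]
opening: 0.0199
gripper_force: 34.9
```

>>> {"method": "servo_tool", "body": {
  "deltas": "0 -0.02 0 0 0 0.12 0;0 0 0 0 0 0.12 0;0 0 0 0 0 0 0"
}}

```text
t: 20.23
eef_pos: [0.4898, -0.1456, 0.0341]
eef_rot: [[0.992, 0.127, 0.0], [0.127, -0.992, 0.001], [0.001, -0.001, -1.0]]
force: [-2.5, 8.5, 10.4]
opening: 0.0195
gripper_force: 34.9
```

>>> {"method": "servo_tool", "body": {
  "deltas": "0 -0.01 0 0 0 0.12 0;0 0 0 0 0 0.1 0;0 0 0 0 0 0 0"
}}

```text
t: 20.6
eef_pos: [0.4895, -0.1452, 0.0339]
eef_rot: [[0.996, -0.092, -0.0], [-0.092, -0.996, 0.002], [-0.001, -0.002, -1.0]]
force: [-3.0, 9.0, 10.4]
opening: 0.0198
gripper_force: 35.0
```

```bash
python3 g.py .4915 -.1212
```

```text
pos [ 0.4895 -0.1452  0.0339] yaw -5.26 shift cm [-0.02 -2.4   0.01] F [-3.04  9.   10.45] tq [2.002 0.575 0.042] op 0.0198 t 20.6
```

The stop is square and still bearing. Now I'll ease the bearing and let the spring draw the foot up.

>>> {"method": "servo_tool", "body": {
  "deltas": "0 -0.03 0 0 0 0.01 0;0 0 -0.1 0 0 0 0;0 0 -0.1 0 0 0 0;0 0 -0.03 0 0 0 0;0 0 0 0 0 0 0"
}}

```text
t: 21.22
eef_pos: [0.4894, -0.1451, 0.0354]
eef_rot: [[0.995, -0.101, -0.0], [-0.101, -0.995, 0.002], [-0.0, -0.002, -1.0]]
force: [-0.2, 7.3, 3.0]
opening: 0.0199
gripper_force: 35.0
```

```bash
python3 g.py .4915 -.1212; python3 - <<'E'
from h import *
s=sense(); p=s["eef_pos"]; R=np.array(s["eef_rot"]); c=cam("wrist"); f=cv2.cvtColor(c["frame"],cv2.COLOR_BGR2GRAY).astype(np.float32)
for L in (.035,.05,.062,.072):
    v=int(proj(c,p+R@np.array([L,-.001,0])+[0,0,p[2]*0+.061-p[2]])[1])
    print(L,v,[(int(x)) for x in f[v,295:340]])
E
```

```text
pos [ 0.4894 -0.1451  0.0354] yaw -5.78 shift cm [-0.03 -2.4   0.  ] F [-0.2   7.27  2.95] tq [1.547 0.092 0.132] op 0.0199 t 21.225
0.035 216 [165, 162, 161, 160, 162, 168, 118, 70, 95, 155, 184, 185, 184, 184, 191, 119, 101, 120, 128, 129, 125, 125, 119, 109, 86, 126, 173, 179, 179, 178, 162, 114, 79, 93, 127, 135, 131, 166, 111, 63, 150, 169, 164, 163, 160]
0.05 179 [164, 164, 163, 163, 163, 165, 163, 165, 165, 162, 166, 165, 166, 165, 170, 120, 145, 177, 200, 210, 220, 222, 216, 183, 147, 122, 131, 139, 137, 135, 134, 133, 131, 158, 169, 162, 158, 237, 246, 241, 239, 239, 238, 238, 239]
0.062 148 [237, 236, 237, 238, 245, 195, 161, 166, 167, 167, 169, 168, 167, 169, 174, 125, 149, 178, 198, 209, 220, 229, 228, 198, 153, 175, 223, 227, 225, 224, 225, 225, 225, 224, 223, 235, 238, 237, 238, 238, 238, 237, 238, 237, 237]
0.072 121 [239, 245, 196, 160, 165, 168, 170, 168, 171, 170, 168, 171, 168, 172, 176, 130, 157, 182, 196, 210, 218, 227, 236, 215, 169, 150, 217, 227, 236, 238, 238, 237, 237, 237, 237, 237, 237, 237, 238, 238, 236, 237, 238, 237, 238]
```

>>> {"method": "servo_tool", "body": {
  "deltas": "0 -0.03 -0.04 0 0 0 0;0 0 -0.02 0 0 0 0;0 0 0 0 0 0 0"
}}

```text
t: 21.65
eef_pos: [0.4893, -0.1451, 0.0356]
eef_rot: [[0.995, -0.101, -0.0], [-0.101, -0.995, 0.001], [-0.0, -0.001, -1.0]]
force: [0.3, 5.8, 0.8]
opening: 0.0197
gripper_force: 35.0
```

>>> {"method": "servo_tool", "body": {
  "deltas": "0 -0.03 -0.05 0 0 0 0;0 0 0 0 0 0 0;0 0 0 0 0 0 60;0 0 0 0 0 0 60;0 0 0 0 0 0 60;0 0 0 0 0 0 60;0 0 0 0 0 0 60;0 0 0 0 0 0 60"
}}

```text
t: 22.65
eef_pos: [0.4894, -0.1454, 0.0361]
eef_rot: [[0.995, -0.101, 0.0], [-0.101, -0.995, -0.0], [0.0, 0.0, -1.0]]
force: [-1.1, -0.0, 0.1]
opening: 0.0553
gripper_force: 0.0
```

>>> {"method": "servo_tool", "body": {
  "deltas": "0 0 -1.0 0 0 0 60;0 0 -3.0 0 0 0 60;0 0 -4.0 0 0 0 60;0 0 -4.0 0 0 0 60;0 0 0 0 0 0 60;0 0 0 0 0 0 60"
}}

```text
t: 23.4
eef_pos: [0.4891, -0.1452, 0.1558]
eef_rot: [[0.995, -0.101, -0.0], [-0.101, -0.995, 0.0], [-0.0, -0.0, -1.0]]
force: [-0.1, -1.3, -0.3]
opening: 0.0551
gripper_force: 0.0
```

```bash
python3 g.py .4893 -.1451; python3 - <<'E'
from h import *
s=sense(); p=s["eef_pos"]; R=np.array(s["eef_rot"]); c=cam("wrist"); f=c["frame"]; cv2.imwrite("pics/w9.png",f)
g=cv2.cvtColor(f,cv2.COLOR_BGR2GRAY)
# black wing mask near expected place
u,v=proj(c,[.4893,-.1451,.083]); print("exp ring",u,v)
m=np.zeros_like(g); x0,y0=int(u)-60,int(v)-60; m[y0:y0+105,x0:x0+120]=(f[y0:y0+105,x0:x0+120].max(2)<55)*255
n,l,st,ce=cv2.connectedComponentsWithStats(m); k=1+np.argmax(st[1:,4]); print(st[k],ce[k])
r=cv2.minAreaRect(np.argwhere(l==k)[:,::-1].astype(np.float32)); print(r)
W=onz(c,*r[0],.083); print("wing top centre",W)
cols=[]
for L in (.03,.045,.06,.072):
    q=proj(c,[.4893+L*.995,-.1451-L*.101,.061]); cols.append(q.round(1).tolist()); vv=int(q[1]); print(q.round(1),g[vv,int(q[0])-12:int(q[0])+13].tolist())
E
```

```text
pos [ 0.4891 -0.1452  0.1558] yaw -5.8 shift cm [ 0.02 -0.01 -0.  ] F [-0.14 -1.28 -0.27] tq [ 0.014  0.006 -0.001] op 0.0551 t 23.4
exp ring 315.45891006176817 238.02644128487432
[300 204  30  59 675] [314.56       239.42814815]
((314.5, 233.0), (58.0, 29.0), 90.0)
wing top centre [ 0.49272525 -0.1448173   0.083     ]
[315.5 187.6] [164, 163, 171, 129, 85, 165, 189, 191, 144, 114, 132, 131, 124, 114, 101, 132, 175, 181, 127, 90, 127, 136, 136, 108, 91]
[315.5 165.4] [164, 165, 166, 164, 165, 164, 166, 170, 135, 117, 132, 136, 133, 117, 103, 130, 138, 136, 136, 135, 133, 158, 167, 166, 166]
[315.5 142.7] [237, 240, 249, 199, 165, 167, 171, 174, 132, 125, 189, 221, 236, 196, 151, 223, 232, 229, 228, 228, 227, 235, 237, 236, 237]
[315.5 124.1] [245, 196, 164, 168, 173, 172, 172, 175, 136, 154, 192, 216, 238, 210, 161, 220, 231, 236, 239, 238, 238, 237, 237, 237, 237]
```

The stop stands upright and square at the screw, and the gripper is clear. Handing in.

```bash
python3 -c "
from station import *
print(close_job())"
```

```text
the job is handed in; nothing more can be done
None
```

The portion stop is back in the slot, bearing on the set dog's screw, turned a quarter clockwise and clamped square across the board. I handed the job in at about 23 s; no verdict came back. By my readings the screw force peaked at about 9 N, and the timer, ring cutter and nozzles were never touched.

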